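# Hold a gel casting tray against its gasket

## Robot

A 6-joint arm with a two-finger parallel gripper is mounted at the origin on the work surface. World frame = base frame: x ahead of the robot, y to its left, z up, the work surface at z = 0. Lengths are in m, angles in degrees, forces in N, time in s.
With the tool pointing down it reaches from about 0.35 to 0.875 m from the base axis. Payload 4.2 kg.
Tool frame: the origin (TCP) lies midway between the tips of the shut fingers; the grasp point (between the pads) lies 19 mm behind it; z points along the fingers, y is the line along which they close (so a half turn about z gives the same grasp; the last joint's range is limited). The gripper opens to 87 mm and grips with 3 to 60 N. Pads are 19 mm wide; open, the fingers measure 117 mm over their backs; the gripper's body (75 mm by 190 mm) begins 51 mm behind the grasp point.
Start: joints at [81.624, 22.042, 0.453, 0, -68.411, -14.817], TCP at [0.246, 0.574, 0.223] pointing down, gripper open.
Joint ranges: [-179.83, 179.83], [-69.29, 118.12], [-61.27, 80.66], [-181.25, 117.63], [-171.15, -9.14], [-177.46, 177.46]. Speed limits (degrees/s): [159.86, 159.86, 180, 180, 180, 180].

## Interface

Orientations are given as [roll, pitch, yaw] about the fixed x, y, z axes, in that order (R = Rz(yaw) Ry(pitch) Rx(roll)).
In Python, from workcell import env gives the robot as it stands. The module is installed in compiled form; this text tells all that it offers. Calls block until the motion is done:
- env.goto(position, orientation): joint-space move of the TCP to a pose.
- env.move_straight(position, rotation=None, rate=0.15, force_limit=None): straight line of the TCP; rotation=None keeps the orientation; rate is the mean speed in m/s. With force_limit (N) it stops when the force on the tool has changed by that much, and returns True; else False.
- env.set_joints(angles): joint-space move.
- env.gripper_to(opening, grasp_force=None): opening from 0.0 (shut) to 1.0 (fully open); grasp_force is the grip in N (None keeps the last); returns when the fingers have stopped.
- env.dwell(seconds).
- env.inverse_kinematics(position, orientation): joint angles nearest the present ones, or None.
- env.read_state(): the state.
- env.grab_frame(name): name is "scene" or "top" or "wrist"; returns a dict with "image" (480x640x3 uint8, blue, green, red), "fx", "fy", "cx", "cy" (pixels), "position" and "orientation" of the camera in the world. Camera axes: x right, y up, looking along -z (the intrinsics and any distortion apply to the point x, -y, -z); pixel columns grow to the right and rows downward; lengths in m; the calibration is good to about 2 mm. A picture is of the moment at which its call begins. There is no depth.
A pose or a line that the arm cannot do raises env.Unreachable and nothing moves.
- env.close_job(): hands the job in; it is judged then, once.
Trained networks look in a picture, given as the dict that the camera call returned (one of the last four; its "shot" number tells which), for a name from the list of things; names that differ only in an ending like _2 or _b are one class to them, and where a whole thing is asked for, a point or a joint stands for the part that bears it (a point fixed in the world has none). Each returns a list of dicts, best first, with "score" (0 to 1); they miss things now and then, are a little off and sometimes report something else, mostly with a low value. They report only what shows in the picture. A call takes as long as a camera call.
- env.search_frame(picture, thing): "xyz" ([x, y, z] in m, in world coordinates, good to about 4 mm: the middle of the surface that is visible of it).
- env.trace(picture, thing): "mask" (480x640 bool, what is visible of it).
The state is a dict: "clock": time; "joint_positions": joint angles; "qvel": joint speeds; "joint_torque": joint torques, N m; "position": TCP position; "tool_rot": TCP orientation; "force": force on the tool from outside, world axes, zero at the start; "wrist_torque": the same for the moment, N m; "opening": opening from 0.0 (shut) to 1.0 (fully open); "finger_force": force on a finger pad.
Only numpy, scipy, OpenCV 4.12 (cv2) and the standard library are available. Lean on these libraries where they do the work, as an engineer would, in place of code of your own. Each camera call takes 0.05 s, during which the arm holds its last target. There are 200 camera calls.

## Task

Lift the clear hinged cover of the blue gel casting stand by its red bar and bring it gently, slowly over the last part, back onto its open stop, where it stays. Then slide the tray, flat on the stand, squarely against the black sprung gasket at the far end and keep it pressed with a steady push of about 10 newtons (never over 20) while a colleague tightens the side screws: finish while still holding that push, with the cover left open. Leave the bottle, tube rack and comb beside the stand alone.

Things in the scene. Friction and masses are not known exactly. Their poses are not given: they have to be found in the camera images.
- stand: Blue acrylic casting stand, fixed, 200 (x) x 170 (y) x 77 mm high. Origin: centre of its underside on the work surface; x points from its open near end (no wall) to the gasket and hinge at its far end. Inner floor at 40 mm height, slick; side walls 158 mm apart inside, tops at 77 mm. Gasket housing: x = 78 to 100 mm, up to 76 mm. Side screws stand out 22 mm at x = 30 mm.
- cover_hinge (a point): Middle of the cover's hinge axis, at stand x = +100 mm, height 81 mm; the axis runs along the stand's y.
- cover_handle (a point): Middle of the red round bar at the cover's free edge: 12 mm thick, 110 mm long, parallel to the hinge axis, 215 mm from it (level with the hinge when shut, above it when open). Arms at its two ends leave a 34 mm gap between bar and panel: it can be pinched from above, a finger on each side, and turns between the fingers as the cover swings. Moves with the cover.
- cover (a joint): Angle of the clear, white-edged cover (panel 175 x 170 x 5 mm, 250 g) in rad: 0 = shut and level, grows as the bar is lifted towards the hinge side; the open stop is at 1.70, just past upright. Stiff hinge (0.3 N m): it stays where it is left; about 2.5 N at the bar moves it. Starts shut or slightly raised.
- tray: Loose frosted-white casting tray, 100 (x) x 120 (y) mm, about 150 g, on the stand's floor under the cover. Origin: centre of its underside; x points to the gasket. Sides 25 mm high. Near end: yellow wall, x = -50 to -38 mm, 30 mm high, 120 mm wide, to push on or pinch. Far end (x = +50 mm) is open and seals on the gasket. Starts 5 to 31 mm short of it, slightly turned.
- gasket: Black rubber gasket bar, 140 mm wide (y), 30 mm high, on springs. Origin: on its near face, which the tray presses, mid-width, at its lower edge 2 mm above the stand's floor; axes as the stand's. At rest the face is at stand x = 62 mm; pushed towards +x it yields 1 mm for each 1.2 N (10 N = 8.3 mm), up to 16 mm.
- bottle: Bystander: closed bottle with blue cap, 60 mm diameter, 130 mm high; origin at the centre of its underside.
- tube_rack: Bystander: orange rack of small capped tubes, 110 (x) x 60 (y) x 52 mm; origin at the centre of its underside.
- comb: Bystander: flat black gel comb, 120 (y) x 40 (x) x 8 mm, on the work surface; origin mid-length on its underside.

How it is judged:
By the outcome, as a careful person would: the job done as asked, in the order asked, and still so for the second after the job is handed in, while the arm keeps its last pose, push and grip.
It also fails if it takes over 67 s, if anything falls off the work surface, if the arm or the gripper's body presses on something with over 40 N, if the wrist force passes 120 N, or if a joint passes its speed limit or range.

## Working session

There is one attempt and no reset: what is moved stays moved. The work goes in short steps, each a Python script; the robot and the scene stay as the last script left them, time stands still between calls to the robot, and variables do not carry over. Pictures are saved under pics/ and viewed, at most 10 in all, crops included, and the job is handed in when it is done.

```bash
mkdir -p pics
python3 - <<'E'
from workcell import env
import cv2,numpy as np
s=env.read_state(); print(s)
for n in("scene","top"):
    f=env.grab_frame(n); cv2.imwrite(f"pics/{n}0.png",f["image"])
    print(n,{k:v for k,v in f.items() if k!="image"})
    for t in("stand","cover_handle","tray","gasket","cover","bottle","tube_rack","comb"):
        r=env.search_frame(f,t); print(t,[(np.round(a["xyz"],3).tolist(),round(a["score"],2)) for a in r[:2]])
E
```

```text
{'clock': 0.0, 'joint_positions': array([ 8.16232778e+01,  2.20913547e+01,  3.80021411e-01, -2.79878624e-02,
       -6.84127188e+01, -1.48153553e+01]), 'qvel': array([ 0.12268184,  0.08817033, -0.07577295, -0.05992124, -0.00542598,
       -0.06109188]), 'joint_torque': array([-1.50693926e-03, -3.90664351e+01,  1.87399668e+01,  4.21975538e+00,
        1.09705448e-02, -1.92356288e-04]), 'position': array([0.24589566, 0.5739356 , 0.22145761]), 'tool_rot': array([ 1.79873421e+02, -6.58335693e-03, -2.32023956e+01]), 'force': array([ 0.67114876, -0.10531696, -0.15648779]), 'wrist_torque': array([-0.04619082, -0.02816813, -0.05055067]), 'finger_force': 0.0, 'opening': 1.000034770821047}
scene {'fx': 496.8875099324293, 'fy': 496.8875099324293, 'cx': 325.65127765064506, 'cy': 247.81971422337065, 'position': array([ 0.84567899, -0.39429766,  0.69260272]), 'orientation': array([42.5680419 , -1.17469328, 33.75427044]), 'shot': 1}
stand [([0.58, 0.006, 0.083], 0.65)]
cover_handle [([0.572, 0.028, 0.088], 0.56)]
tray [([0.498, 0.206, 0.041], 0.31)]
gasket []
cover [([0.573, 0.026, 0.087], 0.63)]
bottle [([0.569, -0.196, 0.085], 0.7)]
tube_rack [([0.498, 0.205, 0.042], 0.9)]
comb [([0.469, 0.35, 0.008], 0.8)]
top {'fx': 574.1445778942143, 'fy': 574.1445778942143, 'cx': 327.8341578755094, 'cy': 249.47649620454968, 'position': array([0.496107  , 0.09193343, 1.17958338]), 'orientation': array([  4.244648  ,  -0.37731519, -89.46898511]), 'shot': 2}
stand [([0.561, 0.031, 0.088], 0.8)]
cover_handle [([0.57, 0.034, 0.088], 0.95)]
tray []
gasket []
cover [([0.563, 0.037, 0.081], 0.83)]
bottle [([0.553, -0.171, 0.09], 0.95)]
tube_rack [([0.489, 0.214, 0.039], 0.95)]
comb [([0.466, 0.355, 0.008], 0.64)]
```

View pics/scene0.png

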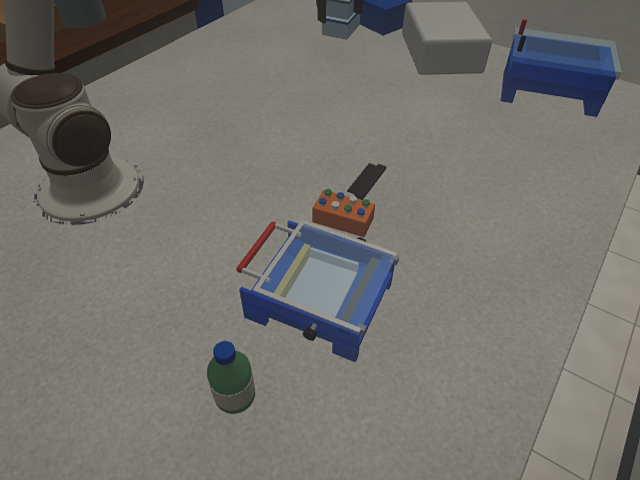

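View pics/top0.png

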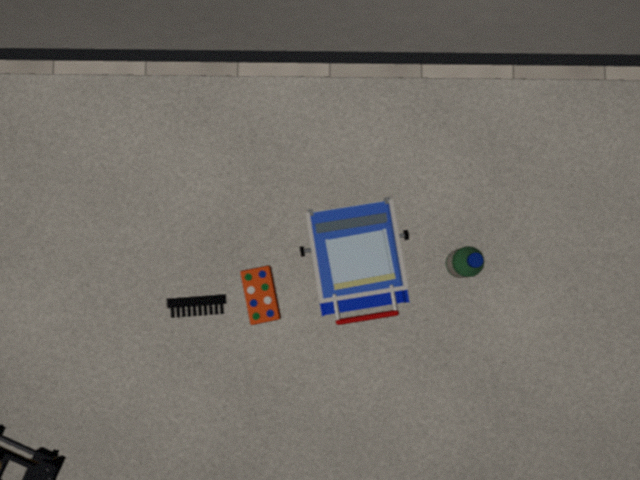

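The top view shows the stand turned by about 8°. The red bar runs from (337,322) to (398,313), and the far panel corners are near (310,211) and (390,199). The yellow wall is near (365,283), the bottle near (466,262) and the rack near (260,294). The cover looks shut or nearly so. Next I fit the stand pose and cover angle to both views.

```bash
cat > h.py <<'E'
import numpy as np, cv2
from scipy.spatial.transform import Rotation as R
from scipy.optimize import least_squares
def proj(f,P):
    p=R.from_euler('xyz',f["orientation"],degrees=True).inv().apply(np.atleast_2d(P)-f["position"])
    return np.c_[f["cx"]+f["fx"]*p[:,0]/-p[:,2], f["cy"]-f["fy"]*p[:,1]/-p[:,2]]
def back(f,uv,z):
    uv=np.atleast_2d(uv)
    d=R.from_euler('xyz',f["orientation"],degrees=True).apply(np.c_[(uv[:,0]-f["cx"])/f["fx"],-(uv[:,1]-f["cy"])/f["fy"],-np.ones(len(uv))])
    return f["position"]+d*((z-f["position"][2])/d[:,2])[:,None]
def blob(f,lo,hi,near=None):
    m=cv2.inRange(cv2.cvtColor(f["image"],cv2.COLOR_BGR2HSV),lo,hi)
    n,l,s,c=cv2.connectedComponentsWithStats(m)
    ids=[i for i in range(1,n) if s[i,4]>25 and (near is None or np.hypot(*(c[i]-near))<70)]
    return l==max(ids,key=lambda i:s[i,4])
def ends(m):
    v,u=np.nonzero(m); p=np.c_[u,v].astype(float); c=p.mean(0)
    d=np.linalg.svd(p-c,full_matrices=False)[2][0]; t=(p-c)@d
    e=np.array([c+d*(t.min()-.5),c+d*(t.max()+.5)])
    return e[np.argsort(e[:,0])]
def S(q,P):  # stand -> world
    c,s=np.cos(q[2]),np.sin(q[2]); P=np.atleast_2d(P)
    return np.c_[q[0]+c*P[:,0]-s*P[:,1],q[1]+s*P[:,0]+c*P[:,1],P[:,2]]
def bar(th,y=0): return [.1-.215*np.cos(th),y,.081+.215*np.sin(th)]
E
python3 - <<'E'
from h import *
from workcell import env
F={n:env.grab_frame(n) for n in("scene","top")}
E={n:ends(blob(F[n],(0,130,60),(6,255,255),nr)) for n,nr in(("scene",(257,247)),("top",(367,318)))}
print(E)
C=np.array([[310,211],[390,199]])
def res(q):
    b=S(q,[bar(q[3],.055),bar(q[3],-.055)])
    return np.r_[np.ravel(proj(F["scene"],b)-E["scene"][::-1]),np.ravel(proj(F["top"],b)-E["top"]),
      .5*np.ravel(proj(F["top"],S(q,[[.1,.085,.083],[.1,-.085,.083]]))-C)]
for fl in (0,1):
    r=least_squares(lambda q:res(q) if not fl else np.r_[np.ravel((proj(F["scene"],S(q,[bar(q[3],-.055),bar(q[3],.055)]))-E["scene"])),res(q)[4:]],[.56,.03,.14,.03])
    print(fl,r.x,r.cost,np.round(r.fun,1))
q=r.x
print(S(q,bar(q[3])))
y=blob(F["top"],(20,60,60),(35,255,255),(365,283)); e=ends(y); w=back(F["top"],e,.07); print("yellow",e,w, np.linalg.norm(w[0]-w[1]))
c,s=np.cos(q[2]),np.sin(q[2]); print("in stand",(w-[q[0],q[1],0])[:,:2]@np.array([[c,-s],[s,c]]))
E
```

```text
{'scene': array([[237.41181226, 271.18313004],
       [274.57118118, 221.80407195]]), 'top': array([[335.34271849, 322.06074708],
       [398.49306328, 311.91691379]])}
0 [0.56511645 0.0283905  0.15274417 0.04773106] 22.255900614542362 [-2.3  2.4  0.7 -2.9  2.6 -1.7 -2.9 -0.  -1.9  0.1  1.8 -0.1]
1 [0.56511645 0.0283905  0.15274417 0.04773106] 22.255900614542362 [ 0.7 -2.9 -2.3  2.4  2.6 -1.7 -2.9 -0.  -1.9  0.1  1.8 -0.1]
[[0.45169738 0.0109304  0.09125828]]
yellow [[334.20623971 286.45017027]
 [394.21408393 275.40148088]] [[ 0.50713465  0.07243649  0.07      ]
 [ 0.52952979 -0.04338102  0.07      ]] 0.11796286777880104
in stand [[-0.0506051   0.05235516]
 [-0.04609244 -0.06552136]]
```

Run:
```python
from h import *
from workcell import env
for yaw in(-81.25,98.75): 
    for p in ([.452,.011,.25],[.664,.043,.28]): print(yaw,env.inverse_kinematics(p,[180,0,yaw]))
env.gripper_to(.45)
y=-81.25
env.goto([.452,.011,.22],[180,0,y])
f=env.grab_frame("wrist"); cv2.imwrite("pics/w1.png",f["image"])
q=[.5651,.0284,.1527,.0477]
print(np.round(proj(f,S(q,[bar(q[3],.055),bar(q[3],-.055),[.1,.085,.083],[.1,-.085,.083],[-.1,.085,.04],[-.1,-.085,.04]])),0).tolist())
for t in("cover_handle","tray","stand"):print(t,[(np.round(a["xyz"],3).tolist(),round(a["score"],2)) for a in env.search_frame(f,t)[:2]])
s=env.read_state();print(s["position"],s["tool_rot"],s["opening"],s["clock"],f["position"],f["orientation"])
```

```text
-81.25 [ 22.09166156   3.65434927 -19.80078371   0.         -66.54486702
 -13.34166156]
-81.25 [ 17.6012056   24.41635304  12.30253484   0.         -77.88618181
  -8.8512056 ]
98.75 [ 22.09166156   3.65434927 -19.80078371   0.         -66.54486702
 166.65833844]
98.75 [ 17.6012056   24.41635304  12.30253484   0.         -77.88618181
 171.1487944 ]
[[317.0, 295.0], [318.0, 173.0], [95.0, 320.0], [58.0, 135.0], [303.0, 301.0], [302.0, 137.0]]
cover_handle [([0.571, 0.015, 0.09], 0.88)]
tray []
stand [([0.554, 0.012, 0.087], 0.97)]
[0.4521341  0.01150131 0.21991894] [ 1.79990659e+02 -1.97334219e-03 -8.11937448e+01] 0.44661764692526207 4.3833 [ 0.46468908 -0.06397473  0.3832277 ] [-1.62614255e+01  4.43247108e-02 -1.71166864e+02]
```

View pics/w1.png

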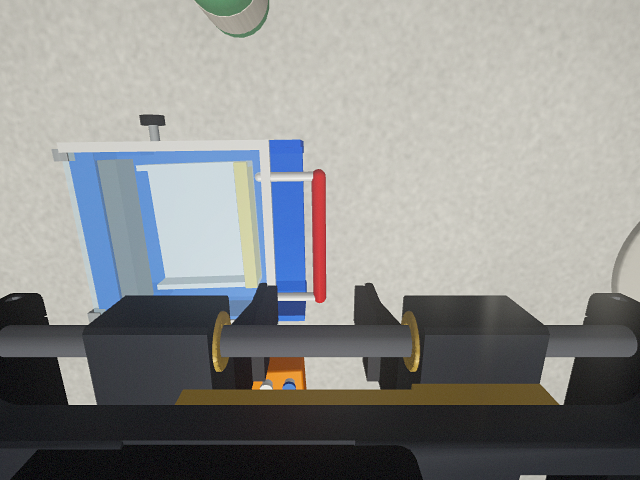

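The predicted bar position matches the wrist view: bar ends are at (319,171) and (320,301), within a few pixels of the prediction. Now I grasp it.

Run:
```python
from h import *
from workcell import env
s=env.read_state();print(s["force"])
print(env.move_straight([.4517,.011,.12],rate=.15), env.move_straight([.4517,.011,.074],rate=.06,force_limit=6))
s=env.read_state();print(s["position"],s["force"])
env.gripper_to(0,12)
s=env.read_state();print(s["position"],s["force"],s["wrist_torque"],s["opening"]*87,s["finger_force"],s["clock"])
f=env.grab_frame("wrist"); cv2.imwrite("pics/w2.png",f["image"])
```

```text
[-0.1085424  -0.03796954  0.55916243]
False False
[0.45203075 0.01110495 0.07423799] [0.11603391 0.17481514 0.72903695]
[0.4497374  0.01060678 0.07336585] [-5.83180683  1.85872413 -0.15007387] [0.58186758 1.4237573  0.09865291] 11.361623854852656 11.967267841100693 6.7167
```

View pics/w2.png

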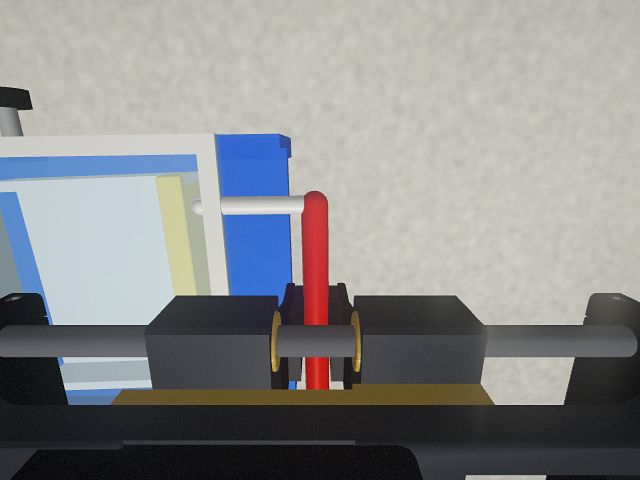

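The bar is gripped at 11.4 mm opening, with the red bar between the pads at column 315. Next is the arc, slow near the end.

Run:
```python
from h import *
from workcell import env
q=[.5630,.0284,.1527]; t0=.0477
B0=S(q,bar(t0))[0]; T0=np.array([.4497,.0106,.074])
H=S(q,[.1,0,.081])[0]; u=np.array([np.cos(q[2]),np.sin(q[2]),0])
ths=np.r_[np.linspace(t0,1.45,9)[1:],1.52,1.58]
for th in ths:
    hit=env.move_straight(T0+S(q,bar(th))[0]-B0,rate=.09 if th<1.4 else .03,force_limit=25)
    s=env.read_state(); d=s["position"]-T0+B0-H
    print(round(th,2),hit,"ang",round(np.arctan2(d[2],-d@u),3),"F",np.round(s["force"],1),round(s["opening"]*87,1),"e_mm",np.round((s["position"]-(T0+S(q,bar(th))[0]-B0))*1e3,1))
    if hit: break
print(s["clock"])
f=env.grab_frame("scene"); cv2.imwrite("pics/s2.png",f["image"])
```

```text
0.22 False ang 0.224 F [-4.3  2.3  0. ] 11.8 e_mm [-0.9 -0.1  0.3]
0.4 False ang 0.395 F [-9.  3.  4.] 11.4 e_mm [-2.4 -0.2  0.2]
0.57 False ang 0.564 F [-14.8   4.5   7.9] 11.4 e_mm [-4.3 -0.4  0.4]
0.75 False ang 0.738 F [-20.3   5.6  16.5] 11.5 e_mm [-5.6 -0.5  1.9]
0.92 False ang 0.93 F [-14.6   1.6  18.2] 11.7 e_mm [-2.  -1.3  4.9]
1.1 False ang 1.118 F [-6.   0.8 15. ] 11.4 e_mm [ 1.7 -0.7  6.1]
1.27 False ang 1.295 F [-1.7  2.   9.9] 11.2 e_mm [3.  0.1 5.3]
1.45 False ang 1.46 F [-2.   2.   6.3] 11.8 e_mm [1.7 0.4 3.9]
1.52 False ang 1.531 F [-1.2  2.3  5.3] 11.5 e_mm [2.1 0.6 3.3]
1.58 False ang 1.589 F [-0.8  4.3  6. ] 11.4 e_mm [1.9 0.8 2.9]
13.375
```

View pics/s2.png

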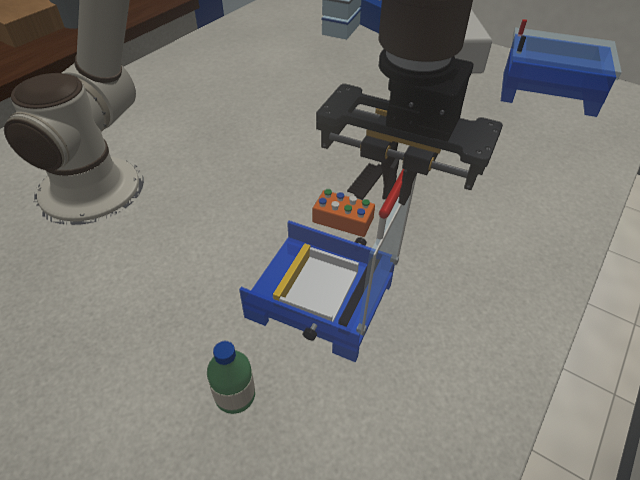

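Cover is near upright. I'll ease onto the stop.

Run:
```python
from h import *
from workcell import env
q=[.5630,.0284,.1527]; t0=.0477
B0=S(q,bar(t0))[0]; T0=np.array([.4497,.0106,.076])
for th in [1.63,1.66,1.69,1.71,1.73,1.75]:
    g=T0+S(q,bar(th))[0]-B0; hit=env.move_straight(g,rate=.015,force_limit=6)
    s=env.read_state(); 
    print(th,hit,"F",np.round(s["force"],1),"e_mm",np.round((s["position"]-g)*1e3,1),s["position"],s["clock"])
    if hit or s["force"][0]<-8: break
env.dwell(.3)
s=env.read_state();print(s["force"],s["position"])
```

```text
1.63 False F [-2.1  5.   4.7] e_mm [0.8 0.7 0.7] [0.6752878  0.04589663 0.28105691] 14.3
1.66 False F [-1.7  4.3  5. ] e_mm [0.8 0.8 0.5] [0.68169871 0.04696651 0.28039928] 14.8833
1.69 False F [-1.3  4.6  2.6] e_mm [0.8 0.9 0.3] [0.68802127 0.04804002 0.27955407] 15.4667
1.71 True F [-1.1  0.6  3.4] e_mm [-2.   0.6  0.7] [0.68939215 0.04837031 0.27937753] 15.7417
[ 2.16819356 -1.67285048  1.59001463] [0.68934217 0.04843616 0.27939844]
```

Run:
```python
from h import *
from workcell import env
s=env.read_state();p=s["position"]
print(env.move_straight(p+[.005,.0008,-.0006],rate=.01,force_limit=7))
s=env.read_state();print(s["force"],s["position"]-p)
env.dwell(.2)
s=env.read_state();print(s["force"],s["position"]-p)
env.gripper_to(.4); s=env.read_state();p=s["position"]; print(s["force"],p)
print(env.move_straight(p+[0,0,.07],rate=.08,force_limit=6))
q=[.5630,.0284,.1527]
F={n:env.grab_frame(n) for n in("scene","top")}
for n in F: cv2.imwrite(f"pics/{n}3.png",F[n]["image"])
# bar in both views
for th in(1.66,1.7):
  print(th,{n:proj(F[n],S(q,[bar(th,-.055),bar(th,.055)])).round().tolist() for n in F})
for n,nr in(("scene",(390,190)),("top",(360,190))):
    try: print(n,ends(blob(F[n],(0,130,60),(6,255,255),nr)))
    except Exception as e: print(n,e)
print(env.read_state()["clock"])
```

```text
True
[-1.06761639  0.61487312  3.09588666] [-3.88081935e-05 -6.65229686e-05 -1.29572481e-05]
[-0.93820948  0.95615445  3.26146982] [-1.60261799e-05 -1.32054448e-04  3.76677124e-06]
[-0.583098    0.94767508  1.10886855] [0.68942327 0.04743157 0.27957575]
False
1.66 {'scene': [[392.0, 221.0], [421.0, 167.0]], 'top': [[389.0, 169.0], [319.0, 179.0]]}
1.7 {'scene': [[399.0, 224.0], [428.0, 170.0]], 'top': [[388.0, 164.0], [319.0, 173.0]]}
scene [[400.76178237 224.4398904 ]
 [431.87051242 162.37580266]]
top [[313.40349423 174.53546795]
 [335.93952813 170.28192684]]
18.4417
```

View pics/top3.png

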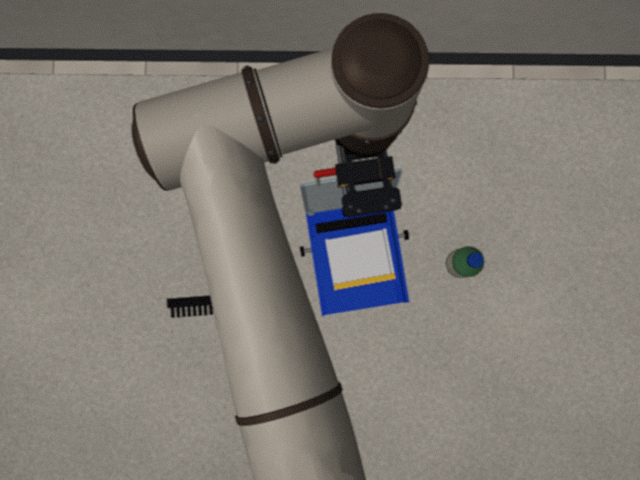

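The cover rests on its stop: it didn't move under the extra push, and the bar matches the 1.70 prediction. The tray is visible in the top view, with the yellow wall near (364,283) and the gasket near (351,224). Now I measure these.

Run:
```python
from h import *
from workcell import env
f=env.grab_frame("top"); q=[.5630,.0284,.1527]; c,s=np.cos(q[2]),np.sin(q[2])
def st(w): return ((w-[q[0],q[1],0])[:,:2]@np.array([[c,-s],[s,c]])).round(4).tolist()
def quad(m,z,n):
    v,u=np.nonzero(m); b=cv2.boxPoints(cv2.minAreaRect(np.c_[u,v].astype(np.float32))); w=back(f,b,z)
    print(n,b.round(1).tolist(),st(w)); 
    e=ends(m); w=back(f,e,z); d=w[0]-w[1]; print("  yaw",np.degrees(np.arctan2(-d[0],d[1])),"mid",st(w.mean(0)[None]))
quad(blob(f,(18,120,90),(35,255,255),(364,283)),.07,"yellow")
m=blob(f,(0,0,0),(180,255,40),(351,224)); quad(m,.072,"gasket")
m=blob(f,(100,150,60),(130,255,255),(355,260)); quad(m,.06,"blue")
m=blob(f,(0,0,110),(180,60,255),(358,258)) if 0 else None
for t in("tray","gasket"):
    r=env.search_frame(f,t); print(t,[(st(np.array([a["xyz"]])),a["xyz"],a["score"]) for a in r[:2]])
    k=env.trace(f,t)
    if k: quad(k[0]["mask"],.062,t+" mask")
```

```text
yellow [[333.6000061035156, 283.8999938964844], [393.6000061035156, 273.0], [394.6000061035156, 278.20001220703125], [334.6000061035156, 289.1000061035156]] [[-0.0435, 0.0524], [-0.0392, -0.0654], [-0.0494, -0.0657], [-0.0536, 0.0521]]
  yaw 10.899304584348059 mid [[-0.0464, -0.0067]]
gasket [[332.79998779296875, 136.8000030517578], [400.0, 129.89999389648438], [408.1000061035156, 209.5], [340.8999938964844, 216.3000030517578]] [[0.2421, 0.0126], [0.237, -0.1202], [0.0789, -0.1118], [0.0842, 0.0196]]
  yaw -81.41384517293133 mid [[0.1621, -0.0421]]
blue [[305.8999938964844, 213.6999969482422], [391.8999938964844, 199.89999389648438], [408.1000061035156, 301.0], [322.0, 314.79998779296875]] [[0.1006, 0.0864], [0.1036, -0.0852], [-0.0969, -0.0864], [-0.0993, 0.0831]]
  yaw -56.53134421835462 mid [[-0.0053, 0.0121]]
tray [([[-0.0047, -0.0071]], [0.5594, 0.0207, 0.0435], 0.67), ([[0.0513, 0.0292]], [0.6093, 0.0651, 0.063], 0.45)]
tray mask [[324.29998779296875, 239.8000030517578], [385.3999938964844, 228.10000610351562], [395.20001220703125, 278.6000061035156], [334.0, 290.29998779296875]] [[0.0443, 0.0579], [0.0501, -0.0639], [-0.0503, -0.0677], [-0.0559, 0.0533]]
  yaw 12.121739978364996 mid [[-0.0032, -0.0048]]
gasket [([[0.0698, 0.0054]], [0.6312, 0.0444, 0.072], 0.8)]
gasket mask [[314.5, 222.8000030517578], [385.29998779296875, 211.39999389648438], [386.8999938964844, 221.8000030517578], [316.20001220703125, 233.1999969482422]] [[0.0801, 0.0722], [0.0827, -0.0685], [0.0619, -0.0686], [0.0594, 0.0719]]
  yaw 9.662825685372349 mid [[0.0705, 0.0017]]
```

Stand yaw comes out at about 9.5°, from the stand outline and the gasket edge. The tray is turned about 1.4° relative to the stand, with its wall face near stand x = -54 mm. I'll push with two spread fingers.

Run:
```python
from h import *
from workcell import env
q=[.565,.0283,np.radians(9.5)]; u=np.array([np.cos(q[2]),np.sin(q[2]),0]); o=[180,0,9.5]
P=lambda x,z:S(q,[x,-.005,z])[0]
js=env.inverse_kinematics(P(-.088,.2),o); print(js)
s=env.read_state(); print(s["clock"],s["position"])
env.move_straight(P(.05,.36),rate=.2)
env.goto(P(-.088,.25),o)
env.gripper_to(.52)
env.move_straight(P(-.088,.10),rate=.15)
print(env.move_straight(P(-.088,.047),rate=.05,force_limit=5))
env.dwell(.3); F0=np.mean([env.read_state()["force"]for _ in range(5)],0); s=env.read_state()
print("base",F0,s["position"],s["tool_rot"],s["clock"],s["opening"]*87)
hit=False
for x in np.arange(-.075,-.046,.004):
    hit=env.move_straight(P(x,.047),rate=.025,force_limit=6)
    s=env.read_state(); print(round(x,4),hit,"Fu",round(-(s["force"]-F0)@u,2),np.round(s["force"]-F0,1),"ax",round((s["position"]-P(0,0))@u,4))
    if hit: break
f=env.grab_frame("top"); cv2.imwrite("pics/top4.png",f["image"]); f=env.grab_frame("scene"); cv2.imwrite("pics/scene4.png",f["image"])
np.save("F0.npy",F0); print(s["clock"])
```

```text
[ 2.05410574e+01  8.87822030e+00 -2.13368526e+01  2.54444375e-14
 -5.97849271e+01  7.89589426e+01]
18.6917 [0.68939519 0.04740875 0.34934549]
False
base [-0.57352621  0.54192081 -1.1096934 ] [0.4791307  0.00888675 0.04719036] [-1.79993510e+02 -2.60643357e-02  9.49777603e+00] 23.7917 45.38890604556169
-0.075 False Fu -0.28 [0.2 0.3 1.2] ax -0.0751
-0.071 False Fu -0.29 [ 0.5 -1.2  1. ] ax -0.0708
-0.067 False Fu -0.96 [ 1.1 -0.5  2.1] ax -0.0668
-0.063 False Fu -0.57 [ 0.8 -1.1  2.2] ax -0.0627
-0.059 False Fu 0.26 [ 0.  -1.7  1.6] ax -0.0587
-0.055 False Fu 0.23 [-0.  -1.2  0.6] ax -0.0547
-0.051 False Fu -0.24 [0.2 0.1 0.3] ax -0.0507
-0.047 False Fu 3.47 [-3.3 -1.3  4.1] ax -0.048
26.6167
```

View pics/scene4.png

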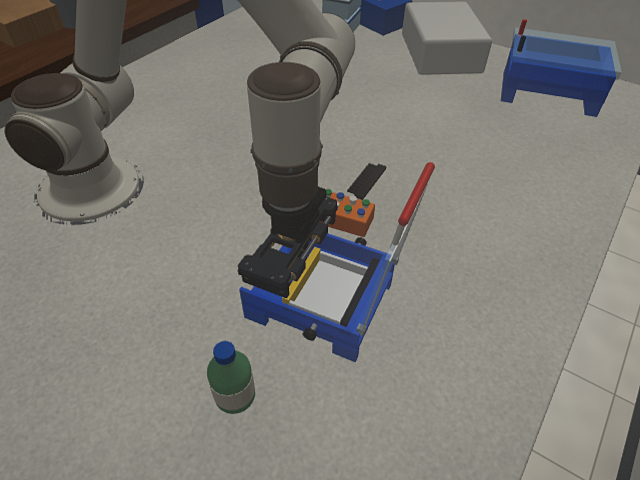

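The tray has just met the gasket, and the cover is still standing open. I'll press in small steps, averaging the force.

Run:
```python
from h import *
from workcell import env
q=[.565,.0283,np.radians(9.5)]; u=np.array([np.cos(q[2]),np.sin(q[2]),0])
P=lambda x,z:S(q,[x,-.005,z])[0]; F0=np.load("F0.npy")
def meas(n=12):
    a=[]
    for _ in range(n): env.dwell(.03); s=env.read_state(); a.append(np.r_[s["force"]-F0,s["position"]])
    a=np.mean(a,0); return -a[:3]@u,(a[3:]-P(0,0))@u,a[:3],s
x=-.047
while x<-.030:
    hit=env.move_straight(P(x,.047),rate=.02,force_limit=9)
    Fu,ax,Fv,s=meas(); print(round(x,4),hit,"Fu",round(Fu,2),"ax",round(ax,4),Fv.round(1),s["wrist_torque"].round(2))
    if Fu>9.3 or hit: break
    x+=.002 if Fu<6 else .001
print(s["clock"])
```

```text
-0.047 False Fu 4.65 ax -0.0477 [-4.6 -0.9  4.5] [-0.04  1.45  0.06]
-0.045 False Fu 5.43 ax -0.0461 [-5.3 -1.   5. ] [-0.07  1.75  0.19]
-0.043 False Fu 7.56 ax -0.045 [-7.6 -0.6  7. ] [0.04 2.26 0.13]
-0.042 False Fu 8.47 ax -0.0447 [-8.5 -0.4  8.1] [0.12 2.63 0.17]
-0.041 False Fu 9.77 ax -0.0442 [-9.8 -0.6  9.2] [0.14 2.85 0.2 ]
29.9667
```

Run:
```python
from h import *
from workcell import env
s=env.read_state(); print(s["position"],s["tool_rot"],s["force"],s["finger_force"],s["opening"]*87)
f=env.grab_frame("scene"); im=f["image"][200:370,220:430]; a=cv2.resize(im,None,fx=3.5,fy=3.5,interpolation=cv2.INTER_CUBIC); cv2.imwrite("pics/s5.png",a)
```

```text
[0.52226859 0.01583423 0.04672055] [179.97774359   0.37969313   9.47811821] [-10.63954758   0.47113734   8.67607202] 5.037745200097561 45.27442028685377
```

View pics/s5.png

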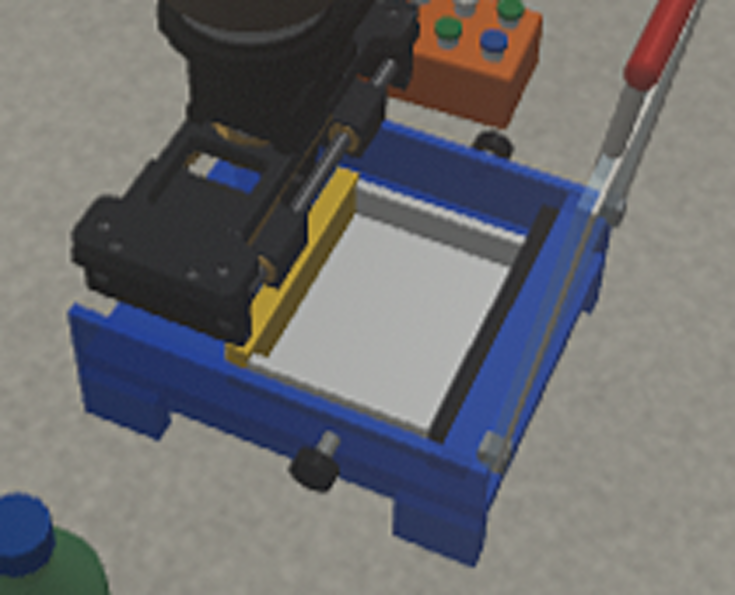

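The tray is square and flat on the gasket in the crop, with the yellow wall parallel to the black bar. The tool also presses down about 9 N through wall friction. I'll relieve that, then trim the push to 10 N.

Run:
```python
from h import *
from workcell import env
q=[.565,.0283,np.radians(9.5)]; u=np.array([np.cos(q[2]),np.sin(q[2]),0])
P=lambda x,z:S(q,[x,-.005,z])[0]; F0=np.load("F0.npy")
def meas(n=12):
    a=[]
    for _ in range(n): env.dwell(.03); s=env.read_state(); a.append(np.r_[s["force"]-F0,s["position"]])
    a=np.mean(a,0); return -a[:3]@u,(a[3:]-P(0,0))@u,a[:3],a[5],s
x,z=-.041,.047
for i in range(14):
    Fu,ax,Fv,az,s=meas(); print(round(x,4),round(z,4),"Fu",round(Fu,2),"ax",round(ax,4),"az",round(az,4),Fv.round(1))
    if Fv[2]>2: z+=.0004
    elif Fu<9.5: x+=min(.001,(10-Fu)*.0005)
    elif Fu>10.6: x-=.0004
    else: break
    env.move_straight(P(x,z),rate=.01,force_limit=8)
print(s["clock"])
```

```text
-0.041 0.047 Fu 9.58 ax -0.0442 az 0.0467 [-9.6 -0.6  8.7]
-0.041 0.0474 Fu 8.55 ax -0.0442 az 0.0467 [-8.6 -0.5  6.9]
-0.041 0.0478 Fu 7.97 ax -0.0442 az 0.0468 [-8.  -0.3  4.5]
-0.041 0.0482 Fu 7.06 ax -0.0443 az 0.0468 [-7.1 -0.5  2. ]
-0.041 0.0486 Fu 6.89 ax -0.0445 az 0.047 [-6.9 -0.5  1. ]
-0.04 0.0486 Fu 7.74 ax -0.0439 az 0.0469 [-7.7 -0.7  1.4]
-0.039 0.0486 Fu 8.53 ax -0.0434 az 0.0468 [-8.6 -0.1  2.1]
-0.039 0.049 Fu 8.19 ax -0.0434 az 0.047 [-8.2 -0.4  1.1]
-0.0381 0.049 Fu 8.73 ax -0.0429 az 0.047 [-8.8 -0.2  1.4]
-0.0375 0.049 Fu 9.42 ax -0.0427 az 0.0469 [-9.5 -0.2  1.8]
-0.0372 0.049 Fu 9.98 ax -0.0426 az 0.0469 [-10.1  -0.2   2. ]
-0.0372 0.0494 Fu 9.37 ax -0.0426 az 0.0471 [-9.5  0.   0.9]
-0.0369 0.0494 Fu 9.81 ax -0.0424 az 0.0471 [-9.9 -0.3  1.3]
38.2167
```

Run:
```python
from h import *
from workcell import env
f=env.grab_frame("scene"); print(ends(blob(f,(0,130,60),(6,255,255),(415,195))))
s=env.read_state(); print(s["force"],s["clock"])
print(env.close_job())
```

```text
[[400.96425113 224.04248276]
 [431.86781325 162.37448805]]
[-10.38865717   0.71749467   0.60956078] 38.2667
the job is handed in; nothing more can be done
None
```

The job is handed in at 38.3 s: the cover is open on its stop, and the tray sits square and flat against the gasket under a steady push of about 10 N; the bottle, tube rack and comb were left alone.

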